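# Fit the photometer sleeve and hold the shutter half open

### The arm

A 6-joint arm with a two-finger parallel gripper is mounted at the origin on the work surface; the furniture and walls round the work are solid. World frame = base frame: x ahead of the robot, y to its left, z up, the work surface at z = 0. Lengths are in m, angles in rad, forces in N, time in s.
With the tool pointing down it reaches from about 0.225 to 0.875 m from the base axis. Payload 3.4 kg.
Tool frame: the origin (TCP) lies on the centre line of the jaws, within the pads' length; the fingertips stand 19 mm ahead of it and the grasp point (between the pads) is the TCP (nose_length is the distance from the TCP to the fingertips, in m); z points along the fingers, y is the direction in which the jaws open and shut (so a half turn about z gives the same grasp; the last joint's range is limited). The gripper opens to 85 mm and grips with 20 to 120 N. Pads are 22 mm wide; open, the fingers measure 114 mm over their backs; the gripper's body (76 mm by 85 mm) begins 54 mm behind the grasp point. The pads swing forward as they close: fully open they stand 13 mm farther back than shut.
Start: joints at [-1.47, 0.276, 1.505, -0, 1.361, -0.121], TCP at [0.126, -0.561, 0.25] pointing down, gripper open.
Joint ranges: [-2.89, 2.89], [-0.75, 2.08], [0.22, 2.7], [-1.18, 4.32], [0.11, 2.71], [-2.7, 2.7]. Speed limits (rad/s): [2.57, 2.57, 3.14, 3.14, 3.14, 3.14].

### API

Orientations are given as a unit quaternion [w, x, y, z].
In Python, from rig import * gives the robot as it stands.
- The arm moves only by the shell command python3 -m jog 'ROWS' [OPENING] [FORCE]. ROWS is JSON, one flat list of numbers, 6 for each row, row after row: the shift along the tool's x, y, z in mm, then the turn, a rotation vector about the tool's x, y, z in degrees. In form: [tx, ty, tz, wx, wy, wz, tx, ty, tz, wx, wy, wz, ...]. A call has 1 to 10 rows; each row is the pose to reach, as a shift and turn from the pose commanded when the call began, along the tool's axes at that moment; what a row does not reach only later rows make up. A row lasts 1/8 s, in which the tool goes at most 62.5 mm and 10.7 degrees, less where a joint would pass 70% of its speed; a pose out of reach is approached as far as the arm can. A call with a gripper value outside its range is refused whole. OPENING is the closure, from 0 (fully open) to 1 (shut), set as the call begins (- or left out, the last holds). The fingers move at their own pace and stop on an object; FORCE is the grip in N (left out, the last holds). Time passes only in rows, so rows that repeat a pose let the fingers close. It gives the time, the measured TCP pose, the force and the opening at its end, in the units of the state.
- get_state(): the state, without advancing time (a new reading comes with each control period).
- get_image(name): name is "side" or "top"; returns a dict with "frame" (420x560x3 uint8, red, green, blue), "camera_matrix" (3x3 intrinsics, pixels), "k1" (the pictures are not rectified: a ray, as slopes to the right and down, at radius r is drawn at 1 + k1 r^2 times it, then the intrinsics apply), "rvec" (rotation vector, rad) and "tvec" (3), from world to camera coordinates, as OpenCV has them. Camera axes: x right, y down, z forward; pixel columns grow to the right and rows downward; lengths in m; the calibration is good to about 2 mm. A picture is of the moment at which its call begins. There is no depth.
- sign_off(): hands the job in, once; it reports no verdict.
The state is a dict: "clock": time; "qpos": joint angles; "qd": joint speeds; "effort": joint torques, N m; "position": TCP position; "ee_rot": TCP orientation; "contact_force": force on the tool from outside, world axes, zero at the start; "moment": the same for the moment, N m; "width": finger opening in m.
Only numpy, scipy, OpenCV 4.12 (cv2) and the standard library are available. Lean on these libraries where they do the work, as an engineer would, in place of code of your own. Each camera call takes 0.05 s, during which the arm holds its last target.

### The job

Get the bench photometer ready for a half-light reading: pick out the one aluminium sleeve that fits its round well snugly, seat it upright on the bottom of the well and let go of it, while the shutter stays shut. Then slide the sprung shutter by its upright tab to half travel, where the white line on the plate meets the long middle line on the rail, without overshooting far beyond half, and finish while still holding it there, because it springs shut when released. Leave the other two sleeves and the vial beside them where they stand.

Things in the scene. Friction and masses are not known exactly. Their poses are not given: they have to be found in the camera images.
- photometer: grey box instrument fixed to the bench, 110 mm (its x) by 220 mm (its y) by 60 mm high. Origin at the centre of its underside; its y runs along its length, from the light port with the shutter (at y = -70 mm) to the sleeve well (at y = +65 mm); z up. Its front with dial and meter faces -x. Around the shutter, two rails stand up to 68 mm above the bench at x = +-32 mm, from y = -99 to +13 mm, and a black spring housing up to 70 mm high at y = +13 to +25 mm.
- well_floor (a point): centre of the flat floor of the round well: the well is 33 mm in diameter with a slightly chamfered mouth, 24 mm deep, and takes a sleeve about 3 mm thinner than itself; its mouth is 24 mm above this point, in the top face of the photometer. Axes as the photometer's.
- sleeve_narrow: plain open-topped aluminium tube with a closed bottom, outer diameter 24 mm, 70 mm tall, wall 3 mm, standing upright on the bench, in front of the photometer. Origin at the centre of its underside, z up along the tube. The three sleeves and the vial change places from run to run.
- sleeve_medium: plain open-topped aluminium tube with a closed bottom, outer diameter 30 mm, 70 mm tall, wall 3 mm, standing upright on the bench, in front of the photometer. Origin at the centre of its underside, z up along the tube. The three sleeves and the vial change places from run to run.
- sleeve_wide: plain open-topped aluminium tube with a closed bottom, outer diameter 36 mm, 70 mm tall, wall 3 mm, standing upright on the bench, in front of the photometer. Origin at the centre of its underside, z up along the tube. The three sleeves and the vial change places from run to run.
- shutter_tab: upright black tab fixed on the shutter plate, 12 mm thick along the sliding direction (the photometer's y), 26 mm wide across it, 38 mm high, with a foot 18 mm by 34 mm and 3 mm high. Origin at the centre of its foot, 64.5 mm above the bench; axes as the photometer's. It rides with the shutter.
- shutter (a joint): travel of the shutter in m: 0 shut (its rest), 0.050 fully open, 0.025 half travel. It slides along the photometer's +y, towards the well. A spring pushes it shut: about 3 N when shut, 7 N at half, 11 N fully open (160 N/m), and it springs back when let go. A white line on the plate in front of the tab moves along black index lines on the front rail: short at shut, long at half, short at fully open.
- vial: white plastic vial with dark cap, 36 mm in diameter, 78 mm tall, a bystander standing in the row with the sleeves, about 85 mm apart. Origin at the centre of its underside.
Mind the look-alikes: they are no part of the job. Leave any purple look-alike of the sleeve_medium alone.

How it is judged:
By the outcome, as a careful person would: the job done as asked, in the order asked, and still so for the second after the job is handed in, while the arm keeps its last pose, push and grip.
It also fails if it takes over 51 s, if anything falls off the work surface, if the arm or the gripper's body presses on something with over 40 N, if the wrist force passes 120 N, or if a joint passes its speed limit or range.

## Working session

There is one attempt and no reset: what is moved stays moved. The work goes in short steps, Python scripts to look and compute and a shell command to move; the robot and the scene stay as the last step left them, time stands still between calls to the robot, and variables do not carry over. Pictures are saved under pics/ and viewed, and the job is handed in when it is done.

```bash
ls; mkdir -p pics; python3 - <<'E'
from rig import *
import cv2
for n in("side","top"):
    d=get_image(n); cv2.imwrite(f"pics/{n}0.png",d["frame"][:,:,::-1])
    print(n,d["camera_matrix"],d["k1"],d["rvec"],d["tvec"])
print(get_state())
E
```

```text
pics
side [[511.83033771   0.         274.54606313]
 [  0.         511.83033771 212.00643458]
 [  0.           0.           1.        ]] -0.08842417013884969 [ 2.15860716  1.11040031 -0.43910259] [-0.29907776 -0.29381713  1.34248303]
top [[388.76100258   0.         279.33685467]
 [  0.         388.76100258 212.33777658]
 [  0.           0.           1.        ]] -0.057418234373013265 [ 2.12987416 -2.12145068  0.20767642] [-0.05694337  0.586883    0.80753577]
{'clock': 0.1, 'qpos': array([-1.46999116e+00,  2.76513329e-01,  1.50600088e+00,  3.04095004e-05,
        1.36068841e+00, -1.21014671e-01]), 'qd': array([-2.31389699e-05, -1.86044533e-03, -3.01830317e-03,  2.13235364e-04,
        1.01414118e-03, -1.11205714e-03]), 'effort': array([ 1.19914759e-03, -4.17698371e+01, -2.46404940e+01, -2.13168291e-04,
        5.82957655e-03, -7.30205784e-06]), 'position': array([ 0.1264557 , -0.56047825,  0.24953894]), 'ee_rot': array([-8.04791800e-04,  9.93855827e-01,  1.10679477e-01,  2.30010724e-05]), 'contact_force': array([0.41082537, 0.02341503, 0.08832145]), 'moment': array([ 0.06988125,  0.02107241, -0.00070413]), 'width': 0.08537539639782392}
```

View pics/side0.png

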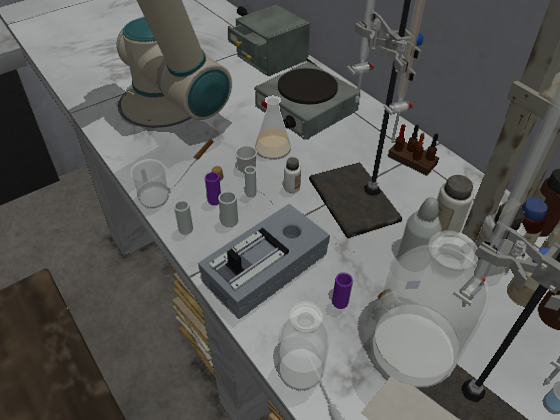

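View pics/top0.png

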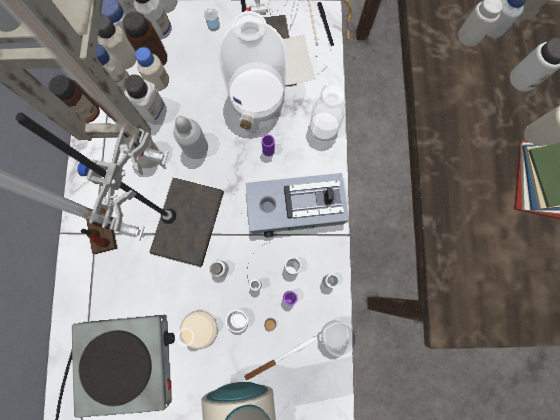

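```bash
cat > h.py <<'E'
from rig import *
import cv2, numpy as np
def cam(d):
    K=np.array(d["camera_matrix"]);R=cv2.Rodrigues(np.array(d["rvec"]))[0];t=np.array(d["tvec"]);return K,R,t,d["k1"]
def ray(d,u,v):
    K,R,t,k=cam(d)
    p=cv2.undistortPoints(np.array([[[u,v]]],float),K,np.array([k,0,0,0.]),).ravel()
    return -R.T@t, R.T@np.array([p[0],p[1],1])
def onz(d,u,v,z):
    o,r=ray(d,u,v); return o+r*(z-o[2])/r[2]
def proj(d,P):
    K,R,t,k=cam(d)
    return cv2.projectPoints(np.array(P,float).reshape(-1,3),np.array(d["rvec"]),np.array(d["tvec"]),K,np.array([k,0,0,0.]))[0].reshape(-1,2)
def crop(d,x,y,w,h,s,name):
    c=d["frame"][y:y+h,x:x+w,::-1]
    cv2.imwrite(name,cv2.resize(c,None,fx=s,fy=s,interpolation=cv2.INTER_CUBIC))
E
python3 - <<'E'
from h import *
s=get_image("side");t=get_image("top")
crop(s,130,130,200,150,4,"pics/sA.png");crop(t,200,160,160,150,4,"pics/tA.png")
for n,p in dict(A=(331,287),B=(292,272),C=(255,291),V=(218,274)).items(): print(n,onz(t,*p,0))
for n,p in dict(A=(185,232),B=(228,224),C=(250,195),V=(292,190)).items(): print(n,onz(s,*p,0))
E
```

```text
A [ 0.42409134 -0.1739226   0.        ]
B [ 0.45800122 -0.08458542  0.        ]
C [ 4.14647630e-01 -1.97701187e-05  0.00000000e+00]
V [0.45264571 0.08564991 0.        ]
A [ 0.44374863 -0.17155058  0.        ]
B [ 0.47545544 -0.08947548  0.        ]
C [ 4.31457392e-01 -6.23929639e-03  1.11022302e-16]
V [ 4.71397281e-01  7.65893112e-02 -1.11022302e-16]
```

View pics/sA.png

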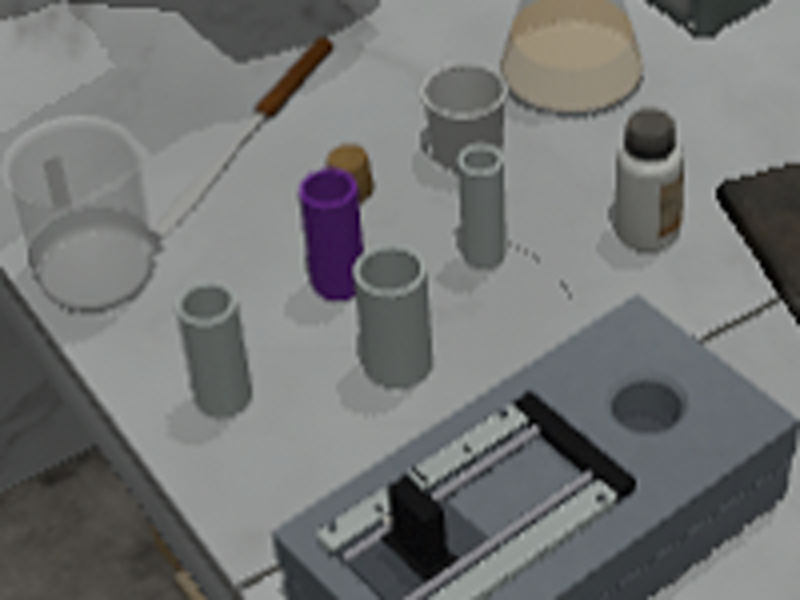

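View pics/tA.png

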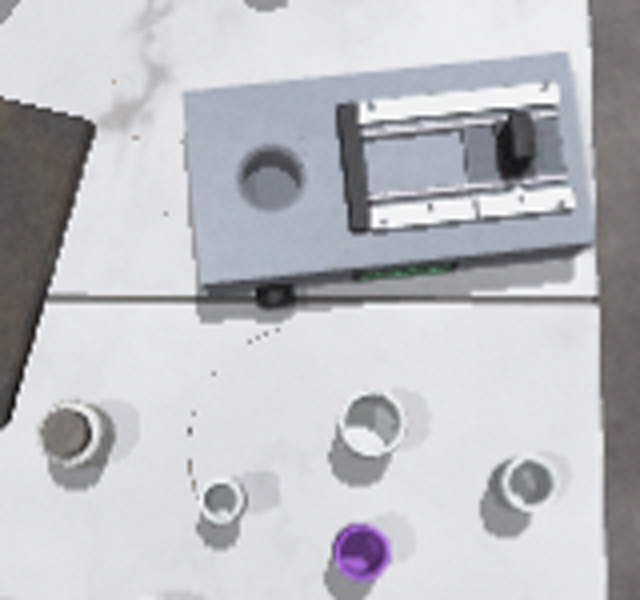

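```bash
python3 - <<'E'
from h import *
s=get_image("side");t=get_image("top")
def T(x,y):return (200+(x-1.5)/4,160+(y-1.5)/4)
def S(x,y):return (130+(x-1.5)/4,130+(y-1.5)/4)
f=lambda a:np.round(a*1000,1)
for n,a,b in[("A",T(529,484),S(209,304)),("B",T(371,424),S(391,272)),("C",T(222,500),S(481,160))]:
    print(n,f(onz(t,*a,.07)),f(onz(s,*b,.07)))
for w,c,y in[("A",(503,555),484),("B",(340,404),424),("C",(200,245),500)]:
    print(w,"dia",f(np.linalg.norm(onz(t,*T(c[0],y),.07)-onz(t,*T(c[1],y),.07))))
print("well",f(onz(t,*T(271,178),.06)),f(onz(s,*S(648,405),.06)))
P={}
for n,c in dict(bl=(183,92),br=(567,52),fr=(596,241),fl=(203,287)).items(): print(n,f(onz(t,*T(*c),.06)))
for n,c in dict(f1=(274,540),f2=(638,296),b2=(800,425)).items(): print(n,f(onz(s,*S(*c),.06)))
crop(s,190,195,150,120,5,"pics/sB.png");crop(t,240,165,115,80,6,"pics/tB.png")
E
```

```text
A [ 437.5 -166.4   70. ] [ 440.2 -166.6   70. ]
B [469.  -82.7  70. ] [472.5 -83.9  70. ]
C [428.8  -3.9  70. ] [429.9  -3.   70. ]
A dia 27.6
B dia 34.1
C dia 23.8
well [604.7 -28.   60. ] [606.8 -28.5  60. ]
bl [653.7  21.8  60. ]
br [ 678.3 -194.5   60. ]
fr [ 570.  -207.6   60. ]
fl [543.6   8.6  60. ]
f1 [ 575.  -209.2   60. ]
f2 [547.4  10.2  60. ]
b2 [657.3  21.1  60. ]
```

View pics/sB.png

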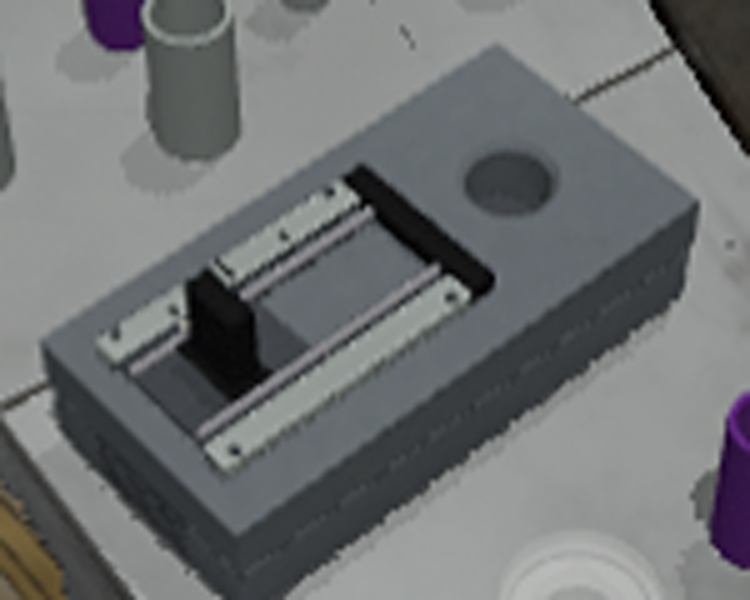

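View pics/tB.png

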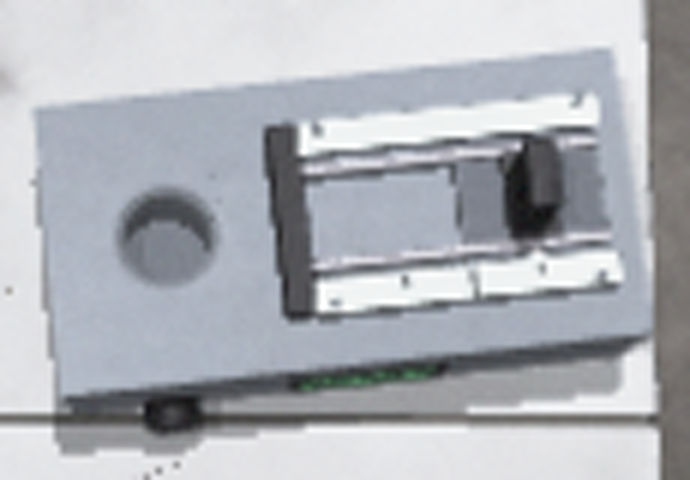

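A is the medium sleeve (side px ~183,217; top 332,281): its rim measures 27.6 mm, against 34 mm for B (wide, side 228,195) and 24 mm for C (narrow, side 250,170). The purple tubes at side 213,188 and 343,290 are look-alikes. The enlarged crop confirms that A is a grey, open tube of middle width. The photometer yaw is about 6.8° and the well is about (0.6055, -0.028). Next I move above A.

```bash
python3 -m jog '[20,-16,0,0,0,0, 65,-52,0,0,0,1, 113,-91,0,0,0,2, 160,-129,0,0,0,3, 207,-167,0,0,0,4, 254,-205,0,0,0,5, 300,-242,0,0,0,5.9, 345,-278,0,0,0,5.9, 378,-305,0,0,0,5.9, 391.5,-315.7,0,0,0,5.9]' 0; python3 -m jog '[0,0,0,0,0,0, 0,0,0,0,0,0]'; python3 - <<'E'
from h import *
s=get_image("side");t=get_image("top")
crop(s,130,80,200,150,4,"pics/sC.png");crop(t,250,220,120,120,5,"pics/tC.png")
st=get_state();print(st["position"],st["ee_rot"],st["contact_force"])
E
```

```text
clock: 1.55
position: [0.4393, -0.1639, 0.2504]
ee_rot: [-0.0, 0.998, 0.061, 0.0]
contact_force: [-0.2, 0.3, -0.4]
width: 0.0856
clock: 1.8
position: [0.4381, -0.1675, 0.2502]
ee_rot: [0.0, 0.998, 0.059, -0.0]
contact_force: [-0.6, -0.4, -0.3]
width: 0.0855
[ 0.43816922 -0.16786836  0.2502762 ] [ 2.25034585e-04  9.98290837e-01  5.84405310e-02 -2.42514139e-04] [0.35111029 0.29273473 0.48404145]
```

View pics/sC.png

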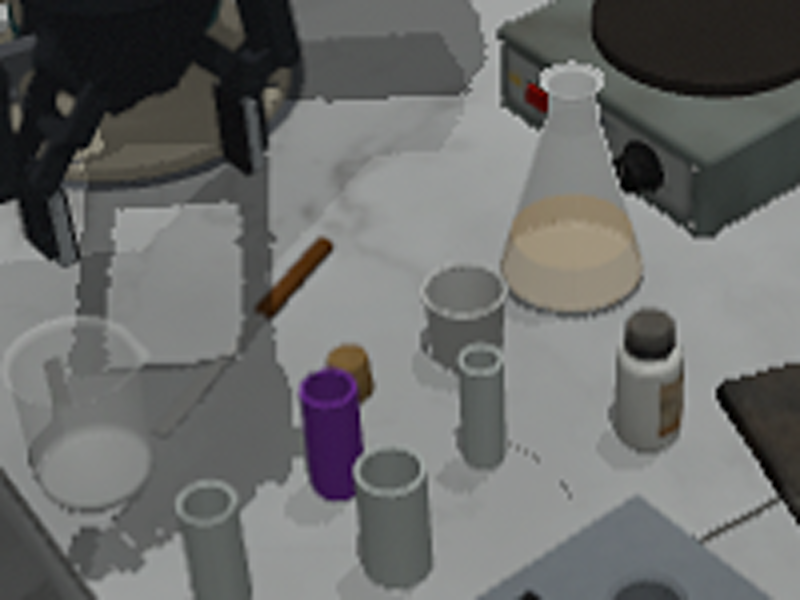

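View pics/tC.png

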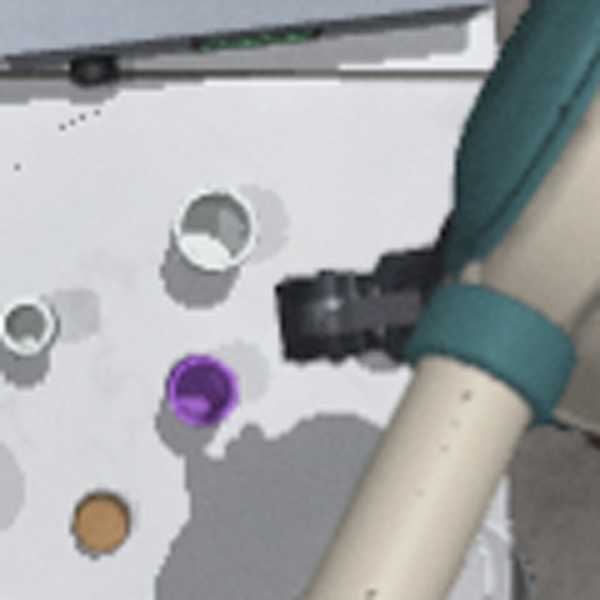

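```bash
python3 -m jog '[0.5,-0.6,15,0,0,0, 0.9,-1.2,45,0,0,0, 0.9,-1.2,75,0,0,0, 0.9,-1.2,90,0,0,0, 0.9,-1.2,90,0,0,0]' 0.25; python3 - <<'E'
from h import *
s=get_image("side");t=get_image("top")
crop(s,130,110,160,140,5,"pics/sD.png")
st=get_state();print(st["position"],st["ee_rot"],st["contact_force"],st["width"])
print(proj(s,[st["position"]]),proj(s,[[.4389,-.1665,.07]]), proj(s,[[.4389,-.1665,.16]]))
E
```

```text
clock: 2.52
position: [0.4382, -0.1653, 0.1584]
ee_rot: [-0.001, 0.998, 0.059, -0.002]
contact_force: [-0.4, 0.2, 0.2]
width: 0.0642
[ 0.43962583 -0.16595804  0.16019618] [ 1.85453951e-05  9.98258043e-01  5.89989344e-02 -6.39802321e-05] [-0.08460573  0.17647142 -0.17701006] 0.06373727306115892
[[175.71703231 170.14026047]] [[181.61111252 205.19639879]] [[175.27369134 170.12004557]]
```

View pics/sD.png

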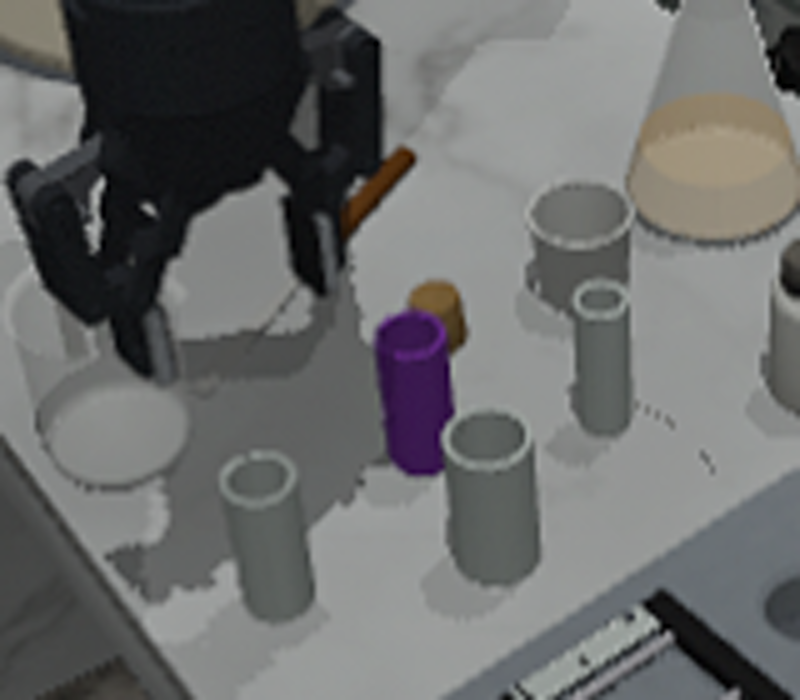

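```bash
python3 -m jog '[0,0,15,0,0,0, 0,0,40,0,0,0, 0,0,65,0,0,0, 0,0,85,0,0,0, 0,0,98,0,0,0, 0,0,107,0,0,0, 0,0,107,0,0,0]' 0.25; python3 -m jog '[0,0,0,0,0,0, 0,0,0,0,0,0, 0,0,0,0,0,0, 0,0,0,0,0,0, 0,0,0,0,0,0, 0,0,0,0,0,0]' 0.9 40; python3 - <<'E'
from h import *
s=get_image("side")
crop(s,130,110,160,140,5,"pics/sE.png")
st=get_state();print(st["position"],st["ee_rot"],st["contact_force"],st["width"])
E
```

```text
clock: 3.5
position: [0.4397, -0.1656, 0.0532]
ee_rot: [-0.0, 0.998, 0.059, -0.0]
contact_force: [0.4, 0.0, 1.1]
width: 0.0639
clock: 4.25
position: [0.4403, -0.1659, 0.054]
ee_rot: [0.0, 0.998, 0.059, 0.001]
contact_force: [0.4, -0.2, 5.8]
width: 0.0285
[ 0.44032495 -0.1658886   0.05394974] [4.76071715e-04 9.98235238e-01 5.93773716e-02 7.15201913e-04] [-0.42731145 -0.3844535   5.50986311] 0.02886749303584401
```

View pics/sE.png

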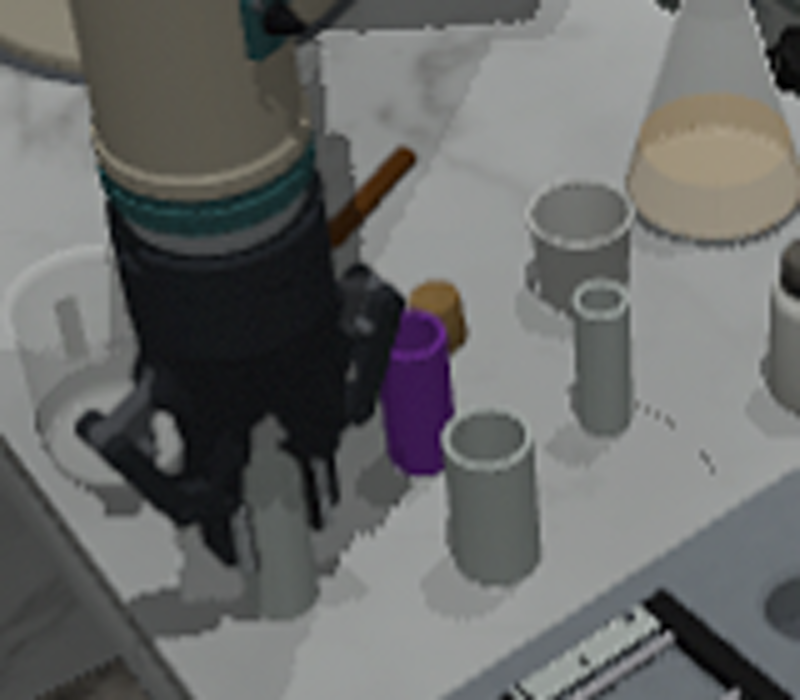

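```bash
python3 -m jog '[0,0,-15,0,0,0, 0,0,-45,0,0,0, 0,0,-80,0,0,0, 15,-10,-98,0,0,0, 50,-32,-100,0,0,0, 90,-58,-100,0,0,0, 130,-84,-100,0,0,0, 163,-105,-100,0,0,0, 178,-115,-100,0,0,0, 182,-117,-100,0,0,0]'; python3 -m jog '[0,0,10,0,0,0, 0,0,20,0,0,0, 0,0,30,0,0,0, 0,0,30,0,0,0, 0,0,30,0,0,0]'; python3 - <<'E'
from h import *
s=get_image("side");t=get_image("top")
crop(s,210,110,160,150,5,"pics/sF.png");crop(t,230,150,130,100,6,"pics/tF.png")
st=get_state();print(st["position"],st["ee_rot"],st["contact_force"],st["width"])
E
```

```text
clock: 5.55
position: [0.6063, -0.0275, 0.1526]
ee_rot: [0.0, 0.998, 0.06, -0.001]
contact_force: [-0.6, 0.3, -0.9]
width: 0.0288
clock: 6.18
position: [0.6066, -0.028, 0.1234]
ee_rot: [0.0, 0.998, 0.059, 0.0]
contact_force: [0.2, -0.3, -0.9]
width: 0.0289
[ 0.60685033 -0.02795031  0.12368228] [1.41487722e-04 9.98238919e-01 5.93200311e-02 4.16725728e-04] [-0.03112486  0.41057331 -0.59820211] 0.02878706565444522
```

View pics/sF.png

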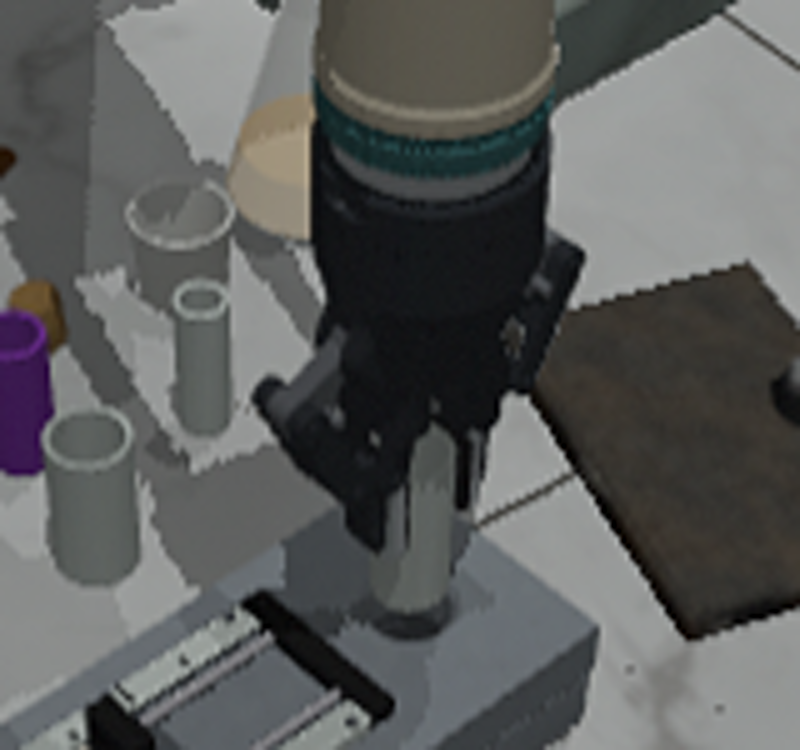

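View pics/tF.png

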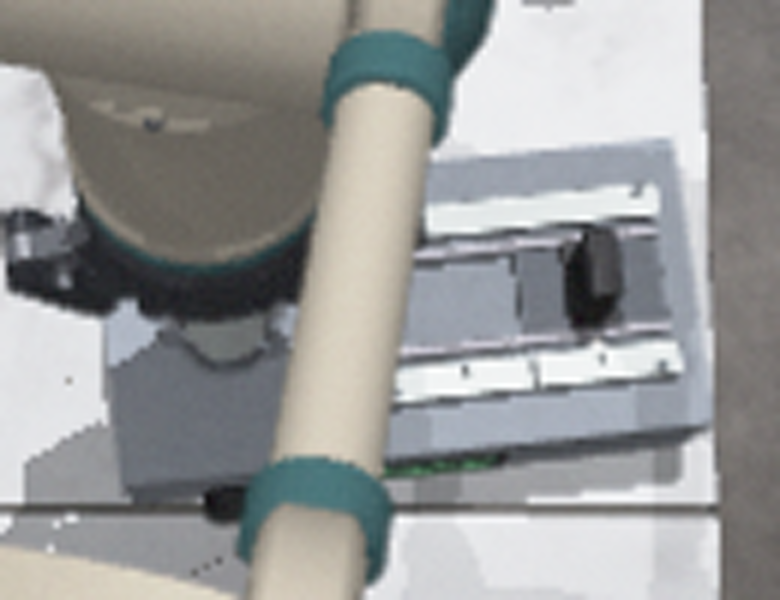

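```bash
python3 - <<'E'
from h import *
s=get_image("side");t=get_image("top")
z=.0697
f=lambda a:np.round(a*1000,1)
for c in[(409,596),(370,590),(447,590),(410,614)]: print(c,f(onz(s,210+(c[0]-2)/5,110+(c[1]-2)/5,z)))
# predicted outline for sleeve bottom centred at well (side-cam coords) 606.8,-28.5
a=np.linspace(0,2*np.pi,60)
for cx,cy,r,zz in[(606.8,-28.5,15,69.7),(606.8,-28.5,16.5,60)]:
    p=proj(s,np.c_[cx+r*np.cos(a),cy+r*np.sin(a),zz+0*a]/1000)
    q=(p-[210,110])*5+2; print(q.min(0),q.max(0))
im=s["frame"][200:250,270:320,::-1]
cv2.imwrite("pics/z.png",cv2.resize(im,None,fx=12,fy=12,interpolation=cv2.INTER_CUBIC))
E
```

```text
(409, 596) [609.2 -31.1  69.7]
(370, 590) [598.6 -41.   69.7]
(447, 590) [615.  -18.   69.7]
(410, 614) [616.5 -36.1  69.7]
[369.96155382 558.84786836] [451.43022707 619.57272958]
[365.4830723  573.38212063] [454.4285844  640.09657566]
```

View pics/z.png

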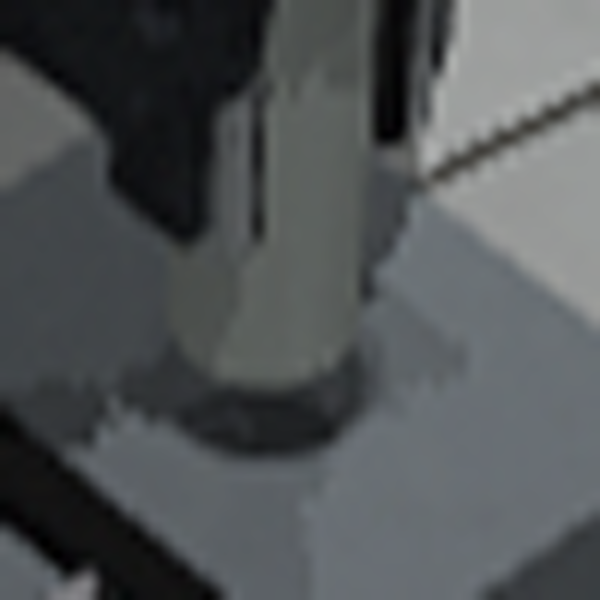

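```bash
python3 - <<'E'
from h import *
s=get_image("side")
a=np.linspace(0,2*np.pi,90)
def out(cx,cy,r,z):
    p=proj(s,np.c_[cx+r*np.cos(a),cy+r*np.sin(a),z+0*a]/1000); return np.round(np.r_[p.min(0),p.max(0)],2)
print("bench pred",out(440.2,-166.6,15,0),out(440.2,-166.6,15,70))
im0=cv2.imread("pics/side0.png")
print("bench col 185..187 rows 226-240"); print(im0[226:240,184:190].mean(1).round(0).astype(int).tolist())
g=s["frame"]
print("pred now",out(606.8,-28.5,15,69.7),"well",out(606.8,-28.5,16.5,60),out(606.8,-28.5,17.5,60))
print("rows226-242",g[226:243,290:295].mean(1).round(0).astype(int).tolist())
print("row 226 cols 280-305",g[225:228,280:305].mean(0).round(0).astype(int)[:,1].tolist())
E
```

```text
bench pred [178.85 224.34 193.76 235.48] [174.04 200.07 189.73 211.27]
bench col 185..187 rows 226-240
[[90, 92, 87], [90, 92, 88], [90, 92, 88], [90, 92, 88], [90, 92, 88], [90, 93, 88], [90, 92, 87], [96, 99, 94], [115, 117, 114], [135, 136, 134], [141, 142, 140], [144, 144, 142], [145, 146, 144], [148, 149, 147]]
pred now [283.59 221.37 299.89 233.51] well [282.69 224.27 300.49 237.62] [282.15 223.88 301.03 238.03]
rows226-242 [[92, 96, 93], [92, 96, 94], [92, 96, 94], [92, 97, 94], [94, 98, 95], [84, 88, 86], [55, 58, 57], [31, 32, 35], [33, 36, 37], [35, 37, 39], [32, 34, 36], [34, 36, 38], [74, 79, 83], [94, 99, 104], [92, 97, 101], [91, 95, 100], [90, 96, 100]]
row 226 cols 280-305 [71, 72, 69, 69, 75, 79, 79, 80, 80, 89, 96, 96, 96, 95, 98, 99, 96, 94, 91, 88, 89, 100, 100, 99, 101]
```

```bash
python3 -m jog '[0.5,0,3,0,0,0, 0.5,0,6,0,0,0, 0.5,0,9,0,0,0, 0.5,0,11,0,0,0, 0.5,0,13,0,0,0, 0.5,0,13,0,0,0, 0.5,0,13,0,0,0]'
```

```text
clock: 7.3
position: [0.6071, -0.0278, 0.1103]
ee_rot: [0.0, 0.998, 0.059, 0.0]
contact_force: [-0.4, -0.5, -0.6]
width: 0.0286
```

```bash
python3 -m jog '[0,0,3,0,0,0, 0,0,6,0,0,0, 0,0,9,0,0,0, 0,0,12,0,0,0, 0,0,15,0,0,0, 0,0,17,0,0,0, 0,0,17,0,0,0]'; python3 -m jog '[0,0,1,0,0,0, 0,0,2,0,0,0, 0,0,2,0,0,0, 0,0,2,0,0,0]'
```

```text
clock: 8.18
position: [0.6069, -0.0278, 0.0931]
ee_rot: [0.0, 0.998, 0.059, -0.0]
contact_force: [-0.3, 0.2, -0.2]
width: 0.0288
clock: 8.68
position: [0.6071, -0.0278, 0.0913]
ee_rot: [0.0, 0.998, 0.059, 0.0]
contact_force: [0.5, 0.1, -1.0]
width: 0.0285
```

```bash
python3 -m jog '[0,0,1,0,0,0, 0,0,1,0,0,0, 0,0,1.5,0,0,0, 0,0,1.5,0,0,0]';python3 -m jog '[0,0,1,0,0,0, 0,0,1,0,0,0]'
```

```text
clock: 9.18
position: [0.6071, -0.0277, 0.09]
ee_rot: [0.0, 0.998, 0.059, 0.0]
contact_force: [0.5, -0.1, 0.7]
width: 0.0285
clock: 9.43
position: [0.6072, -0.0278, 0.0899]
ee_rot: [0.0, 0.998, 0.059, 0.0]
contact_force: [-2.1, -0.1, 6.0]
width: 0.0287
```

```bash
python3 -m jog '[0,0,0,0,0,0, 0,0,0,0,0,0, 0,0,0,0,0,0, 0,0,0,0,0,0]' 0.5; python3 -m jog '[0,0,-5,0,0,0, 0,0,-20,0,0,0, 0,0,-45,0,0,0, 0,0,-75,0,0,0, 0,0,-80,0,0,0, 0,0,-80,0,0,0]'; python3 - <<'E'
from h import *
s=get_image("side");t=get_image("top")
crop(s,190,150,150,150,4,"pics/sG.png")
E
```

```text
clock: 9.93
position: [0.607, -0.0278, 0.0886]
ee_rot: [0.0, 0.998, 0.059, -0.0]
contact_force: [0.2, 0.4, 0.0]
width: 0.0429
clock: 10.68
position: [0.607, -0.0277, 0.1691]
ee_rot: [0.0, 0.998, 0.059, 0.0]
contact_force: [-0.8, 0.8, -0.5]
width: 0.0425
```

View pics/sG.png

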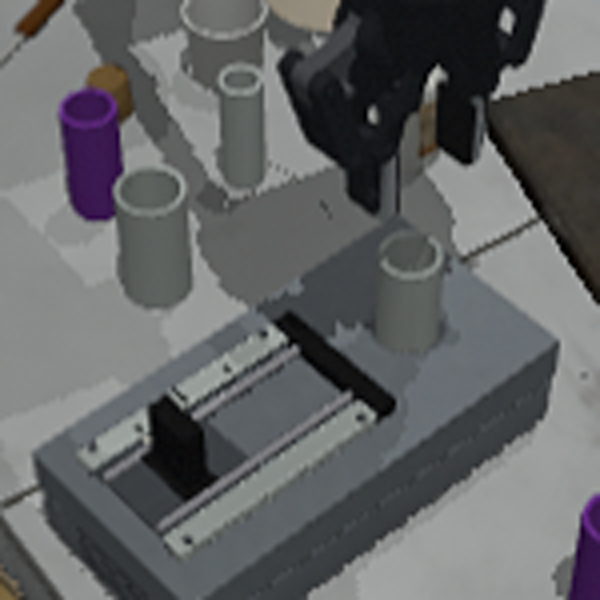

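```bash
python3 -m jog '[-0.5,10,0,0,0,0, -1,38,0,0,0,0, -1,70,0,0,0,0, -1,100,0,0,0,0, -1,125,0,0,0,0, -1,135,0,0,0,0, -1,135,10,0,0,0, -1,135,25,0,0,0, -1,135,39,0,0,0, -1,135,39,0,0,0]'; python3 - <<'E'
from h import *
s=get_image("side");t=get_image("top")
crop(s,170,110,150,150,4,"pics/sH.png")
print(get_state()["position"])
E
```

```text
clock: 12.02
position: [0.6208, -0.1607, 0.1277]
ee_rot: [-0.001, 0.998, 0.06, -0.002]
contact_force: [0.1, 0.6, -1.0]
width: 0.0424
[ 0.62207695 -0.16144607  0.1294923 ]
```

View pics/sH.png

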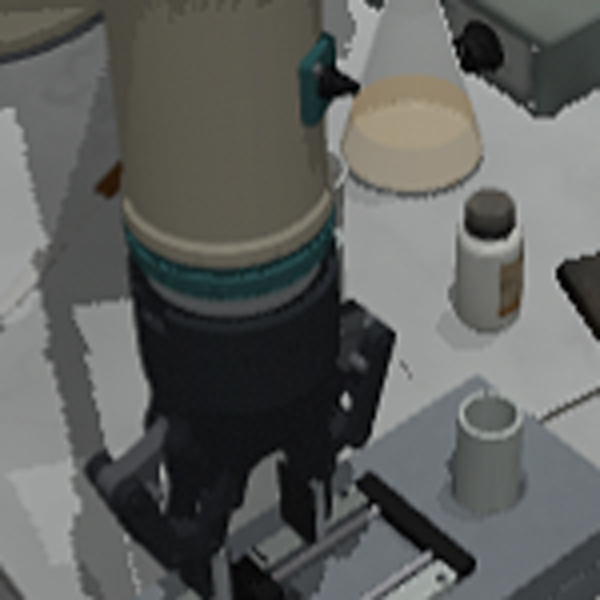

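```bash
python3 -m jog '[0,0,8,0,0,0, 0,0,20,0,0,0, 0,0,30,0,0,0, 0,0,37,0,0,0, 0,0,37,0,0,0]';  python3 -m jog '[0,0,0,0,0,0, 0,0,0,0,0,0, 0,0,0,0,0,0, 0,0,0,0,0,0, 0,0,0,0,0,0]' 0.95 40;python3 - <<'E'
from h import *
s=get_image("side");t=get_image("top")
crop(s,180,160,130,130,5,"pics/sI.png");crop(t,250,160,110,80,7,"pics/tI.png")
st=get_state();print(st["position"],st["contact_force"],st["width"])
E
```

```text
clock: 12.75
position: [0.6216, -0.1618, 0.0919]
ee_rot: [-0.0, 0.998, 0.059, -0.001]
contact_force: [0.3, 1.2, 0.6]
width: 0.0425
clock: 13.38
position: [0.6225, -0.1625, 0.0933]
ee_rot: [0.001, 0.998, 0.059, 0.001]
contact_force: [0.9, -2.9, 2.8]
width: 0.0109
[ 0.62245844 -0.16253074  0.0933219 ] [-0.15790384 -3.20500957  3.11360031] 0.011374192532050726
```

View pics/sI.png

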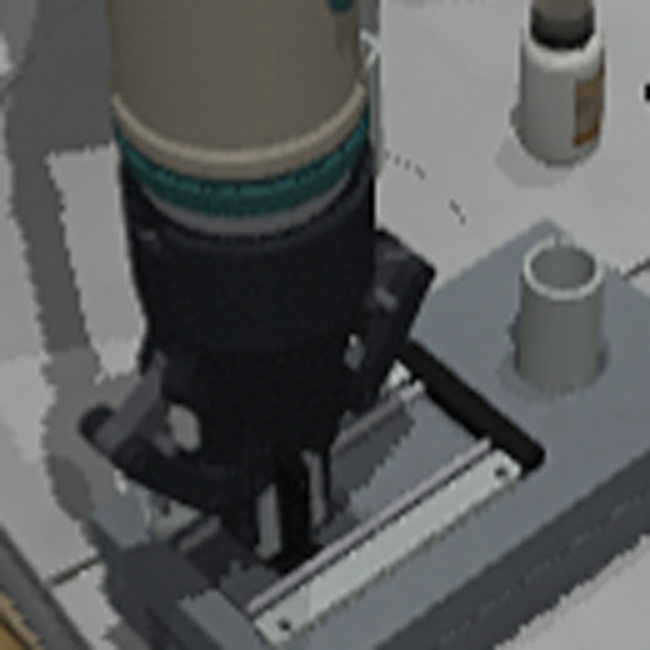

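View pics/tI.png

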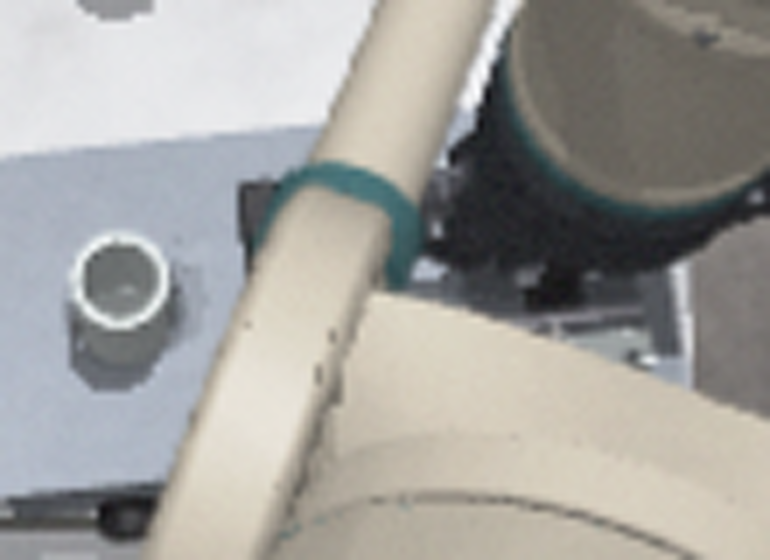

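```bash
python3 -m jog '[0,-2,0,0,0,0, 0,-5,0,0,0,0, 0,-9,0,0,0,0, 0,-13,0,0,0,0, 0,-17,0,0,0,0, 0,-20,0,0,0,0, 0,-22,0,0,0,0, 0,-23.5,0,0,0,0, 0,-23.5,0,0,0,0, 0,-23.5,0,0,0,0]' ;python3 - <<'E'
from h import *
s=get_image("side");t=get_image("top")
crop(s,180,160,130,130,5,"pics/sJ.png");crop(t,250,160,110,80,7,"pics/tJ.png")
st=get_state();print(st["position"],st["contact_force"],st["width"])
d=st["position"][:2]-np.array([.6225,-.1625]);print("travel",d@[-.1184,.993],d@[.993,.1184])
E
```

```text
clock: 14.72
position: [0.6199, -0.1395, 0.0933]
ee_rot: [0.001, 0.998, 0.06, 0.001]
contact_force: [0.9, -6.4, 3.8]
width: 0.0115
[ 0.61986774 -0.13951936  0.09333441] [ 0.98752048 -7.43216885  4.91080819] 0.011322464167525562
travel 0.023131437690556617 0.00010707419765648958
```

View pics/sJ.png

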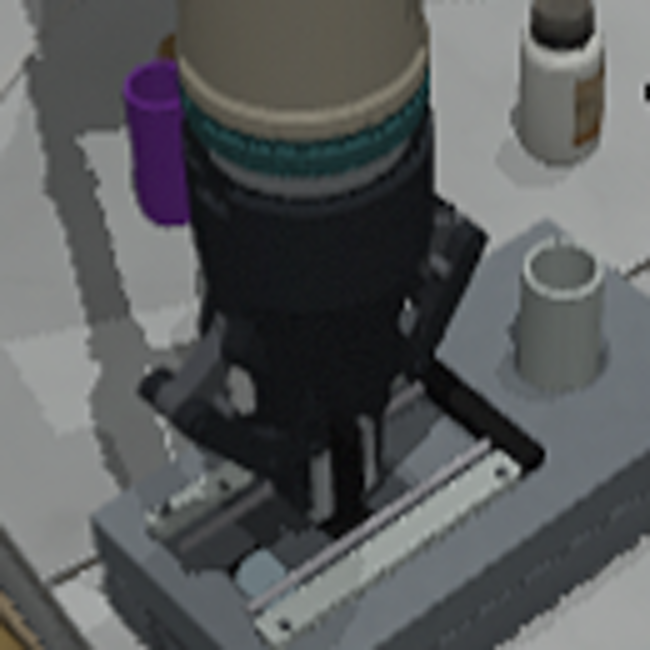

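View pics/tJ.png

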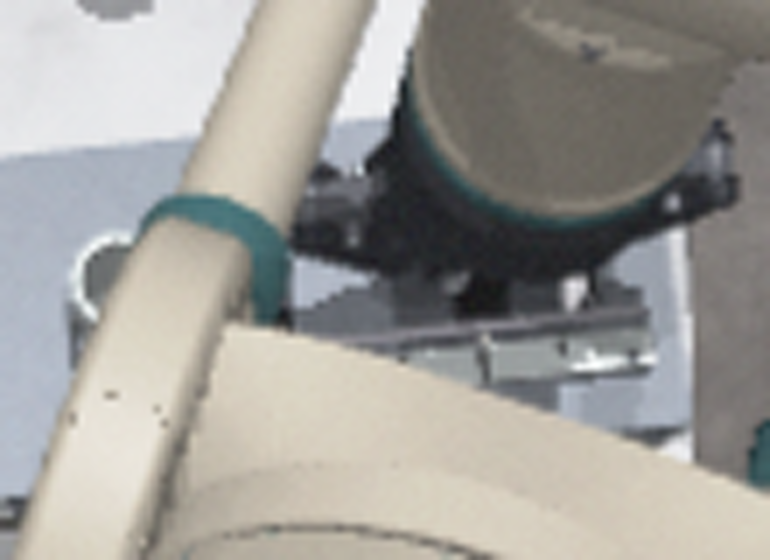

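```bash
python3 - <<'E'
from h import *
t=get_image("top")
c=t["frame"][188:222,300:346,::-1]
cv2.imwrite("pics/tK.png",cv2.resize(c,None,fx=16,fy=16,interpolation=cv2.INTER_CUBIC))
b=cv2.imread("pics/top0.png")[185:225,300:352]
cv2.imwrite("pics/tK0.png",cv2.resize(b,None,fx=15,fy=15,interpolation=cv2.INTER_CUBIC))
E
```

```text
(no output)
```

View pics/tK.png

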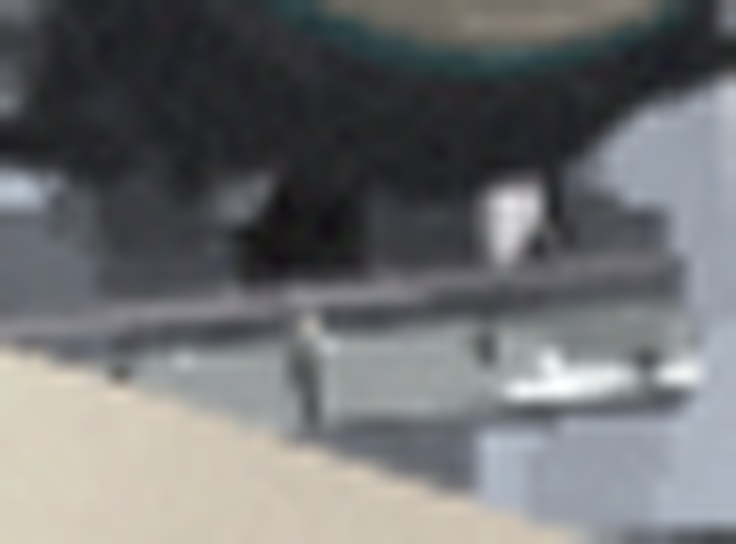

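View pics/tK0.png

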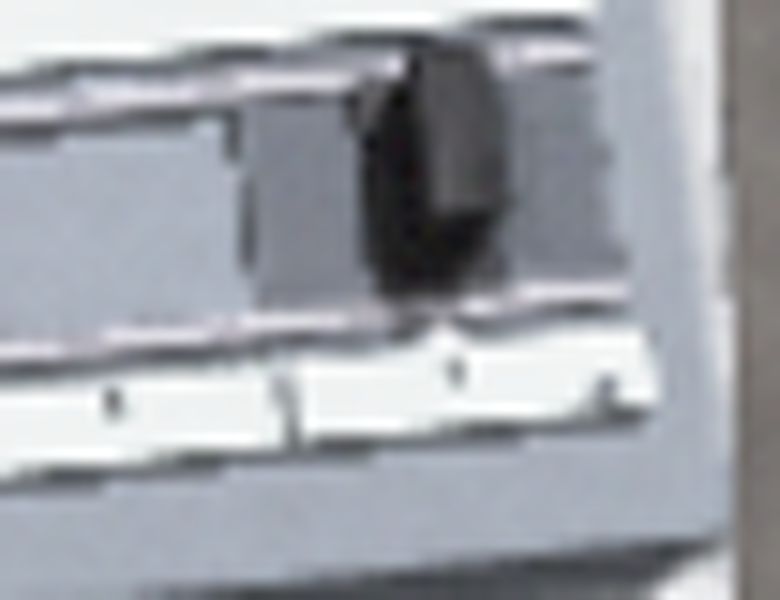

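```bash
python3 -m jog '[0,-0.8,0,0,0,0, 0,-1.6,0,0,0,0, 0,-1.6,0,0,0,0, 0,-1.6,0,0,0,0]' ;python3 - <<'E'
from h import *
t=get_image("top");s=get_image("side")
c=t["frame"][188:222,300:346,::-1]
cv2.imwrite("pics/tL.png",cv2.resize(c,None,fx=16,fy=16,interpolation=cv2.INTER_CUBIC))
cv2.imwrite("pics/sL.png",s["frame"][:,:,::-1])
p=[];F=[]
for i in range(5):
    st=get_state();p.append(st["position"]);F.append(st["contact_force"]);get_image("top")
d=np.mean(p,0)[:2]-np.array([.6225,-.1625]);print("travel",d@[-.1184,.993],np.mean(F,0),st["width"],st["clock"])
g=t["frame"].astype(int)
for y in range(206,216): print(y,g[y,314:324,1])
b=cv2.imread("pics/top0.png").astype(int)
for y in range(204,214): print(y,b[y,324:336,1])
E
```

```text
clock: 15.38
position: [0.6197, -0.1381, 0.0933]
ee_rot: [0.001, 0.998, 0.06, 0.001]
contact_force: [0.2, -6.7, 4.0]
width: 0.0112
travel 0.02455792505009573 [ 0.48826028 -7.45709194  4.56187016] 0.011115258717236325 15.675
206 [113  93 104 114 141 134 134 133 129 132]
207 [128 121 117 112 136  99  86  87  78  77]
208 [ 69  77  82 102 153 125 105  95  95  96]
209 [102 106 117 124 135 128 189 159 160 154]
210 [157 157 159 146  96 106 155 155 157 156]
211 [153 154 156 148  94  90 159 157 158 159]
212 [159 156 159 155 124  93 158 158 159 158]
213 [160 157 160 160 147  85 153 152 151 153]
214 [171 166 169 160 141  98 130 112 105 100]
215 [189 170 140 127 117 112 106 104 106 104]
204 [129  74  54  60  68  67  86 127 134 149 189 224]
205 [166 145 109 112 132 136 152 213 207 175 167 154]
206 [172 164 121  98 118 166 122 112 123 130 135 141]
207 [131 134 103 123 191 241 215 165 157 167 190 206]
208 [169 194 205 221 237 242 230 244 243 244 244 244]
209 [242 243 243 243 242 218 160 243 243 243 243 243]
210 [243 242 243 242 242 237 184 243 243 244 244 244]
211 [242 243 243 243 243 243 243 243 243 243 243 243]
212 [242 242 242 241 240 238 238 238 238 241 242 242]
213 [240 241 240 218 207 163 146 110 104  95 109 123]
```

View pics/tL.png

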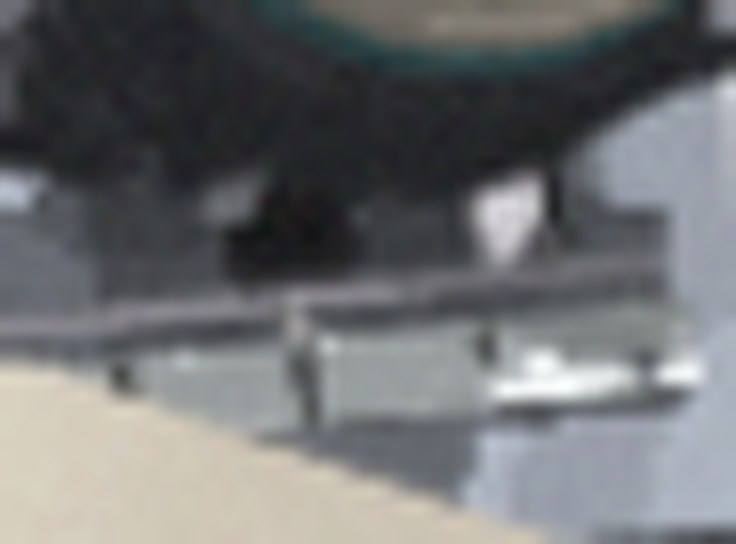

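View pics/sL.png

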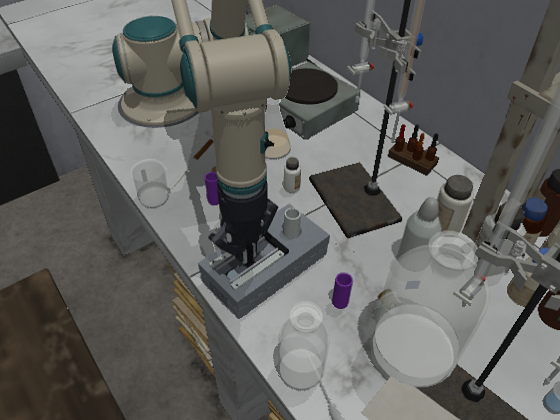

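```bash
python3 -m jog '[0,-0.5,0,0,0,0, 0,-0.5,0,0,0,0, 0,-0.5,0,0,0,0, 0,-0.5,0,0,0,0]' ;python3 - <<'E'
from h import *
t=get_image("top")
p=[];F=[]
for i in range(6):
    st=get_state();p.append(st["position"]);F.append(st["contact_force"]);get_image("top")
d=np.mean(p,0)[:2]-np.array([.6225,-.1625]);print("travel",d@[-.1184,.993],np.mean(F,0),st["width"],st["clock"])
g=t["frame"].astype(int)
for y in range(206,214): print(y,g[y,314:324,1])
E
```

```text
clock: 16.23
position: [0.6197, -0.1377, 0.0933]
ee_rot: [0.001, 0.998, 0.06, 0.001]
contact_force: [0.9, -6.2, 5.1]
width: 0.0113
travel 0.024961394781918524 [ 0.8288522  -7.07873603  4.85181434] 0.011418275252481716 16.525
206 [111  92 106 112 136 135 132 132 130 130]
207 [128 122 118 114 142  95  86  84  76  74]
208 [ 70  77  83 112 172 106 110  95  93  95]
209 [ 99 104 119 125 133 128 187 160 157 159]
210 [158 156 156 150  96 109 158 156 157 158]
211 [156 157 157 149  94  93 154 157 157 159]
212 [158 158 159 156 122  92 160 160 159 162]
213 [159 158 157 160 142  85 155 153 154 156]
```

```bash
python3 -c "
from rig import *
print(sign_off())"
```

```text
the job is handed in; nothing more can be done
None
```

The 30 mm medium sleeve is seated upright in the photometer well and released, and the shutter is held at half travel. I handed the job in at about 16.5 s with the tab still gripped.

- **Sleeve:** it went into the well without resistance and met the floor at the expected height, with about 6 N of contact force. In the pictures after release it stands upright in the well. It was seated before the shutter was touched.
- **Shutter:** measured travel from the grasp position was 24.96 mm. The push back was about 7.1 N, against 7 N expected at half. In the top view, the white line met the long middle line to within about 0.2 px (about 0.4 mm). I approached half from below in small steps.
- **Bystanders:** I did not touch the other two sleeves, the vial or the purple look-alikes. In the last full side picture, the gripper hides the other two sleeves. They were last seen in place shortly after the sleeve was released.

**Disagreements:**
- The two cameras differed by 1–3.5 mm in absolute x, so I used the sleeve-to-well offset, on which they agreed to under 1 mm.
- Comparing the white line with its position in the shut picture suggested up to 1 mm more travel was needed. After a last 0.5 mm step, the direct line match, the travel and the force all agreed with half.

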